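# Find the lid that rocks and push it open

## Robot

A 6-joint arm with a two-finger parallel gripper is mounted at the origin on the work surface. World frame = base frame: x ahead of the robot, y to its left, z up, the work surface at z = 0. Lengths are in m, angles in rad, forces in N, time in s.
With the tool pointing down it reaches from about 0.35 to 0.85 m from the base axis. Payload 8.1 kg.
Tool frame: the origin (TCP) lies on the centre line of the jaws, within the pads' length; the fingertips stand robot.tips_ahead ahead of it and the grasp point (between the pads) lies 8 mm behind it (robot.tips_ahead is the distance from the TCP to the fingertips, in m); z points along the fingers, y is the direction in which the jaws open and shut (so a half turn about z gives the same grasp; the last joint's range is limited). The gripper opens to 93 mm and grips with 3 to 60 N. Pads are 15 mm wide; open, the fingers measure 128 mm over their backs; the gripper's body (75 mm by 188 mm) begins 65 mm behind the grasp point.
Start: joints at [-1.193, 0.13, 1.488, -0, 1.523, -0.085], TCP at [0.268, -0.537, 0.23] pointing down, gripper open.
Joint ranges: [-2.96, 2.96], [-0.89, 2.26], [0.02, 2.5], [-1.34, 4.48], [0, 2.73], [-2.66, 2.66]. Speed limits (rad/s): [2.39, 2.39, 2.79, 3.14, 3.14, 3.14].

## Interface

Orientations are given as a rotation vector (axis times angle).
In Python, from plant import monitor, eyes, job, robot gives the robot as it stands.
- The arm moves only by the tool servo_tool, never from a script. Its argument "plan" is a list that holds one entry, the list of rows, each a list of 7 numbers: the closure, from -1 (fully open) to 1 (shut), so that 0 is half open, then the shift along the world's x, y, z in mm, then the turn, a rotation vector about the world's x, y, z in rad. In form: [[[hand, dx, dy, dz, ax, ay, az], ...]]. A call has 1 to 12 rows; each row shifts and turns the commanded pose from where the row before left it; what a row does not reach is not made up. A row lasts 1/10 s, in which the tool goes at most 50 mm and 8.59 degrees, less where a joint would pass 70% of its speed; a pose out of reach is approached as far as the arm can. A call with a gripper value outside its range is refused whole. The fingers move at their own pace and stop on an object; "force" is the grip in N (left out, the last holds). Time passes only in rows, so rows that do not move let the fingers close. It gives the time, the measured TCP pose, the force and the opening at its end, in the units of the state.
- monitor.read_state(): the state, without advancing time (a new reading comes with each control period).
- eyes.read_camera(name): name is "scene" or "top" or "wrist"; returns the picture (384x512x3 uint8, red, green, blue); there is no depth.
- eyes.camera_info(name): a dict with "mtx" (3x3 intrinsics, pixels), "R" (3x3) and "t" (3): a world point X has camera coordinates R X + t. Camera axes: x right, y down, z forward; pixel columns grow to the right and rows downward; lengths in m; the calibration is good to about 2 mm. A picture is of the moment at which its call begins: read the wrist's pose just before it. camera_info takes no time and is no camera call; for the wrist camera it gives the pose at the moment of the call.
- job.close_job(): hands the job in, once; it reports no verdict.
The state is a dict: "t": time; "q": joint angles; "dq": joint speeds; "joint_torque": joint torques, N m; "tool_pos": TCP position; "orientation": TCP orientation; "force": force on the tool from outside, world axes, zero at the start; "wrist_torque": the same for the moment, N m; "opening": finger opening in m.
Only numpy, scipy, OpenCV 4.12 (cv2) and the standard library are available. Lean on these libraries where they do the work, as an engineer would, in place of code of your own. Each camera call takes 0.05 s, during which the arm holds its last target. There are 200 camera calls.

## Task

Three wells of the parts chest are packed full and one is empty, but the four lids look alike. Press the lids with the fingertips near one edge until you find the one that rocks, then push that edge down into the well until the lid stands nearly as far open as it goes, and leave it open with the hand clear. Pick nothing up, and leave everything else on the chest and the bench where it is.

Things in the scene. Friction and masses are not known exactly. Their poses are not given: they have to be found in the camera images.
- chest: Dark wooden chest fixed to the bench, 225 mm deep, 474 wide, 75 high. Origin on the bench below the middle of the row of lids; x to its back (away from the robot), y to its left. Four wells in a row along y, each 135 x 90 mm, inner floor 6 mm above the bench, pale plywood lids flush in the top. Front rail 25, back rail 65, middle divider 40, other dividers 12 mm wide, end walls 25.
- lid1_top (a point): Centre of the top face of the first (leftmost, +y end) lid, above its pivot; frame tips with the lid (x to the chest's back, z up). All lids alike: 130 mm (x) by 86 (y), 10 thick, top 75 mm above the bench, hinged on a rod across the middle, 5 mm below the top: one edge sinks, the other rises. Empty well: 2 N at 35 mm from the pivot tips it, friction holds it at any angle. Full well: it gives 1-2 mm, then is firm.
- lid1 (a joint): Tilt of the first (leftmost, +y end) lid, rad: 0 shut and flush, positive when its near (front) edge is down and its far edge up, negative the other way; stops at +1.0 and -1.0. Either way counts as open.
- lid2_top (a point): Centre of the top face of the second from the left lid, above its pivot; frame tips with the lid (x to the chest's back, z up). All lids alike: 130 mm (x) by 86 (y), 10 thick, top 75 mm above the bench, hinged on a rod across the middle, 5 mm below the top: one edge sinks, the other rises. Empty well: 2 N at 35 mm from the pivot tips it, friction holds it at any angle. Full well: it gives 1-2 mm, then is firm.
- lid2 (a joint): Tilt of the second from the left lid, rad: 0 shut and flush, positive when its near (front) edge is down and its far edge up, negative the other way; stops at +1.0 and -1.0. Either way counts as open.
- lid3_top (a point): Centre of the top face of the third from the left lid, above its pivot; frame tips with the lid (x to the chest's back, z up). All lids alike: 130 mm (x) by 86 (y), 10 thick, top 75 mm above the bench, hinged on a rod across the middle, 5 mm below the top: one edge sinks, the other rises. Empty well: 2 N at 35 mm from the pivot tips it, friction holds it at any angle. Full well: it gives 1-2 mm, then is firm.
- lid3 (a joint): Tilt of the third from the left lid, rad: 0 shut and flush, positive when its near (front) edge is down and its far edge up, negative the other way; stops at +1.0 and -1.0. Either way counts as open.
- lid4_top (a point): Centre of the top face of the fourth (rightmost, -y end) lid, above its pivot; frame tips with the lid (x to the chest's back, z up). All lids alike: 130 mm (x) by 86 (y), 10 thick, top 75 mm above the bench, hinged on a rod across the middle, 5 mm below the top: one edge sinks, the other rises. Empty well: 2 N at 35 mm from the pivot tips it, friction holds it at any angle. Full well: it gives 1-2 mm, then is firm.
- lid4 (a joint): Tilt of the fourth (rightmost, -y end) lid, rad: 0 shut and flush, positive when its near (front) edge is down and its far edge up, negative the other way; stops at +1.0 and -1.0. Either way counts as open.
- spool: Wooden thread spool, 32 mm across, 40 mm high, standing on the chest's middle divider behind the pivot line; origin in the middle of its underside. To be left alone.
- tin: Small round steel tin, 48 mm across, 45 mm high, standing on the back rail of the chest, left half; origin in the middle of its underside. To be left alone.
- dapper: Steel doming punch, 28 mm across, 40 mm high, standing on the back rail of the chest, right half; origin in the middle of its underside. To be left alone.
- hammer: Hammer, 260 mm long, lying on the bench left of the chest; origin on its underside. To be left alone.
- screwdriver: Screwdriver lying on the bench right of the chest; origin on its underside. To be left alone.
- jar: Glass jar with a steel lid, 64 mm across, 80 mm high, on the bench right of the chest; origin in the middle of its underside. To be left alone.
- tape: Cardboard ring, 90 mm across, 24 mm high, lying on the bench left of the chest; origin in the middle of its underside. To be left alone.

How it is judged:
On the way:
1. one of the lids rocks under a press (tilted more than 0.12 rad either way) (((value of joint lid1 above 0.12 rad or value of joint lid1 below -0.12 rad) or (value of joint lid2 above 0.12 rad or value of joint lid2 below -0.12 rad) or (value of joint lid3 above 0.12 rad or value of joint lid3 below -0.12 rad) or (value of joint lid4 above 0.12 rad or value of joint lid4 below -0.12 rad))).
At the end, for the whole second after the job is handed in: The lid over the empty well is tilted at least 0.75 rad (43 degrees; its stop is at 1.0) either way and at rest, the other three lie flat within 0.06 rad (((((value of joint lid1 above 0.75 rad or value of joint lid1 below -0.75 rad) and velocity of joint lid1 between -0.1 and 0.1 rad/s) and value of joint lid2 between -0.06 and 0.06 rad and value of joint lid3 between -0.06 and 0.06 rad and value of joint lid4 between -0.06 and 0.06 rad) or (((value of joint lid2 above 0.75 rad or value of joint lid2 below -0.75 rad) and velocity of joint lid2 between -0.1 and 0.1 rad/s) and value of joint lid1 between -0.06 and 0.06 rad and value of joint lid3 between -0.06 and 0.06 rad and value of joint lid4 between -0.06 and 0.06 rad) or (((value of joint lid3 above 0.75 rad or value of joint lid3 below -0.75 rad) and velocity of joint lid3 between -0.1 and 0.1 rad/s) and value of joint lid1 between -0.06 and 0.06 rad and value of joint lid2 between -0.06 and 0.06 rad and value of joint lid4 between -0.06 and 0.06 rad) or (((value of joint lid4 above 0.75 rad or value of joint lid4 below -0.75 rad) and velocity of joint lid4 between -0.1 and 0.1 rad/s) and value of joint lid1 between -0.06 and 0.06 rad and value of joint lid2 between -0.06 and 0.06 rad and value of joint lid3 between -0.06 and 0.06 rad))); the robot touches nothing.
It fails at once if a thing that should be left alone is moved by more than 20 mm or lifted (distance of any of spool, tin, dapper, hammer, screwdriver, jar, tape from where it was at the start of the episode above 0.02 m).
It also fails if it takes over 45 s, if anything falls off the work surface, if the arm or the gripper's body presses on something with over 40 N, if the wrist force passes 120 N, or if a joint passes its speed limit or range.

## Working session

There is one attempt and no reset: what is moved stays moved. The work goes in short steps, Python scripts to look and compute and a tool call to move; the robot and the scene stay as the last step left them, time stands still between calls to the robot, and variables do not carry over. Pictures are saved under pics/ and viewed, about 8 in all and at most 12, crops included, and the job is handed in when it is done.

Besides the shell and the picture viewer there is one more tool, called after "Request:" as a command line: name --argument value ..., lists and objects as JSON in quotes. servo_tool: Moves the arm, as the interface text tells. Its arguments: {"type":"object","properties":{"plan":{"type":"array"},"force":{"type":"number"}},"required":["plan"]}

```bash
mkdir -p pics; ls; python3 - <<'E'
from plant import monitor, eyes, job, robot
import cv2,numpy as np
s=monitor.read_state(); print(s); print([ (a,getattr(robot,a)) for a in dir(robot) if a[0]!='_'])
for n in("top","scene"):
    im=eyes.read_camera(n); cv2.imwrite(f"pics/{n}0.png",im[:,:,::-1]); print(n,eyes.camera_info(n))
E
```

```text
pics
{'t': 0.0, 'q': array([-1.19339081e+00,  1.31124569e-01,  1.48927767e+00,  1.21626775e-05,
        1.52300265e+00, -8.53916132e-02]), 'dq': array([ 8.61185311e-04, -5.20356691e-05,  4.73982274e-04, -3.83593928e-04,
        2.42501605e-03, -8.30298194e-04]), 'joint_torque': array([ 5.88018393e-04, -5.59841108e+01, -4.91759527e+01,  7.66844954e-02,
        3.49335407e-02, -1.75609725e-04]), 'tool_pos': array([ 0.26769712, -0.53635797,  0.22861018]), 'orientation': array([-3.05611184e+00, -7.20077318e-01,  3.95050831e-04]), 'force': array([-0.2030703 ,  0.17325516,  0.92322977]), 'wrist_torque': array([-0.01534576, -0.03984158,  0.00684238]), 'opening': 0.09311607103798036}
[('IKError', <class 'plant.IKError'>), ('tips_ahead', 0.011)]
top {'mtx': array([[392.44345761,   0.        , 255.17388488],
       [  0.        , 392.44345761, 193.39649679],
       [  0.        ,   0.        ,   1.        ]]), 'R': array([[-1.37620893e-02, -9.99905168e-01, -5.10731603e-04],
       [-9.85726532e-01,  1.36526520e-02, -1.67799908e-01],
       [ 1.67790968e-01, -1.80583562e-03, -9.85820942e-01]]), 't': array([0.00778558, 0.55823334, 1.28566257])}
scene {'mtx': array([[367.33783509,   0.        , 259.71695341],
       [  0.        , 367.33783509, 188.88319131],
       [  0.        ,   0.        ,   1.        ]]), 'R': array([[ 0.34824965,  0.93721286,  0.01882097],
       [ 0.58624314, -0.20208154, -0.78452663],
       [-0.73146508,  0.28424479, -0.61980943]]), 't': array([-0.21269881, -0.24487513,  1.5787465 ])}
```

View pics/top0.png

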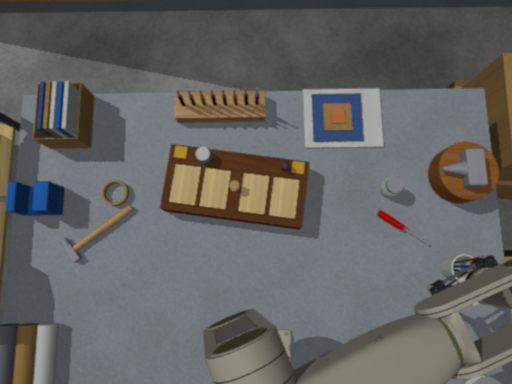

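View pics/scene0.png

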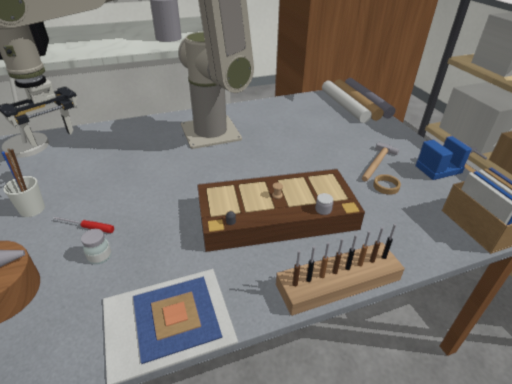

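The top view shows the pale lids at about (184,185), (215,188), (254,193) and (284,198). The spool is at (235,186), the tin at (203,155) and the punch at (286,168). The scene view shows the same layout from behind.

```bash
cat > h.py <<'E'
import cv2,numpy as np
from plant import monitor, eyes
def ray(n,uv):
    c=eyes.camera_info(n); R,t=c["R"],c["t"]
    return -R.T@t, R.T@np.linalg.inv(c["mtx"])@[uv[0],uv[1],1.]
def onz(n,uv,z):
    o,d=ray(n,uv); return o+d*(z-o[2])/d[2]
def tri(a,b):
    (o,d),(p,e)=ray("top",a),ray("scene",b)
    s=np.linalg.lstsq(np.c_[d,-e],p-o,rcond=None)[0]
    A,B=o+d*s[0],p+e*s[1]; return (A+B)/2,np.linalg.norm(A-B)
def lids(im,box):
    h=cv2.cvtColor(im,cv2.COLOR_RGB2HSV)
    m=cv2.inRange(h,(14,50,140),(30,150,255)); k=np.zeros_like(m); x0,y0,x1,y1=box; k[y0:y1,x0:x1]=m[y0:y1,x0:x1]
    k=cv2.morphologyEx(k,cv2.MORPH_OPEN,np.ones((3,3),np.uint8))
    c=[c for c in cv2.findContours(k,0,2)[0] if cv2.contourArea(c)>250]
    return c
E
python3 - <<'E'
from h import *
P={}
for n,b in(("top",(160,140,312,230)),("scene",(195,170,362,240))):
    im=cv2.imread(f"pics/{n}0.png")[:,:,::-1].copy()
    C=lids(im,b); L=[]
    for c in C:
        r=cv2.minAreaRect(c); p=cv2.approxPolyDP(cv2.convexHull(c),6,True)[:,0]
        L.append((r[0],cv2.contourArea(c),p))
    L.sort(key=lambda a:a[0][0]*(1 if n=="top" else -1)); P[n]=L
    for l in L:
        print(n,np.round(l[0],1),l[1],onz(n,l[0],.075).round(4)); print([onz(n,q,.075)[:2].round(3).tolist() for q in l[2]])
for a,b in zip(P["top"],P["scene"]): print("tri",tri(a[0],b[0]))
A=np.array([onz("top",l[0],.075)[:2] for l in P["top"]])
d=A[-1]-A[0];print("yaw",np.arctan2(d[0],-d[1]),np.linalg.norm(np.diff(A,axis=0),axis=1))
for nm,uv in(("spool",(235,184)),("tin",(203,153)),("dapper",(286,167))): print(nm,onz("top",uv,.115))
E
```

```text
top [184.7 184. ] 894.0 [0.5885 0.2351 0.075 ]
[[0.654, 0.265], [0.646, 0.188], [0.521, 0.203], [0.532, 0.283]]
top [214.9 188.1] 901.5 [0.5735 0.1342 0.075 ]
[[0.642, 0.164], [0.631, 0.087], [0.506, 0.104], [0.517, 0.183]]
top [253.5 193.2] 843.0 [0.5542 0.0058 0.075 ]
[[0.62, 0.037], [0.609, -0.044], [0.488, -0.025], [0.499, 0.054]]
top [284.  197.3] 910.5 [ 0.5392 -0.0954  0.075 ]
[[0.605, -0.064], [0.594, -0.144], [0.473, -0.123], [0.484, -0.048]]
scene [327.2 187.7] 549.5 [0.5922 0.2339 0.075 ]
[[0.522, 0.205], [0.532, 0.285], [0.657, 0.264], [0.606, 0.191]]
scene [293.4 191.7] 721.5 [0.5758 0.1236 0.075 ]
[[0.52, 0.183], [0.641, 0.162], [0.634, 0.083], [0.518, 0.078]]
scene [256.  196.3] 724.0 [0.5585 0.0057 0.075 ]
[[0.499, 0.055], [0.626, 0.035], [0.613, -0.045], [0.488, -0.026]]
scene [222.8 200. ] 731.0 [ 0.5424 -0.0951  0.075 ]
[[0.487, -0.046], [0.61, -0.065], [0.596, -0.145], [0.47, -0.126]]
tri (array([0.58915951, 0.23572786, 0.07226742]), np.float64(0.0003899186331025259))
tri (array([0.57245812, 0.13032506, 0.07129568]), np.float64(0.008940840214754803))
tri (array([0.5549065 , 0.00636778, 0.07194137]), np.float64(0.0012047355712619032))
tri (array([ 0.53974237, -0.09502835,  0.07283268]), np.float64(0.0012110272142633756))
yaw -0.14805851598531958 [0.10202246 0.12979958 0.1023344 ]
spool [0.57847089 0.06501828 0.115     ]
tin [0.68344801 0.16939434 0.115     ]
dapper [ 0.63258311 -0.10142285  0.115     ]
```

The measurements agree with the text:
- **Spacing:** the lids sit 102, 130 and 102 mm apart, as given.
- **Height:** two views put the tops at 71–73 mm, against 75 mm given.
- **Yaw:** the chest is turned -0.148 rad.

I'll close the fingers, set the jaw axis along the chest's y, and lean the tool 0.3 rad so the body stays clear. Lid 4 gets pressed first, near its front edge.

Request:
servo_tool --plan '[[[1,19,37,-5,0,0,-0.102],[1,19,37,-5,0,0,-0.102],[1,19,37,-5,0,0,-0.102],[1,19,37,-5,0,0,-0.102],[1,19,37,-5,0,0,-0.102],[1,19,37,-5,0,0,-0.102],[1,19,37,-5,-0.015,-0.099,0],[1,19,37,-5,-0.015,-0.099,0],[1,19,38,-5,-0.015,-0.099,0],[1,19,38,-5,0,0,0],[1,18,38,-5,0,0,0],[1,18,38,-5,0,0,0]]]' --force 20

```text
t: 1.3
tool_pos: [0.494, -0.0873, 0.1695]
orientation: [3.075, -0.231, 0.467]
force: [0.5, -0.1, 0.1]
opening: 0.0026
```

Request:
servo_tool --plan '[[[1,0,0,0,0,0,0],[1,0,0,0,0,0,0],[1,0,0,0,0,0,0]]]'

```text
t: 1.6
tool_pos: [0.4935, -0.0897, 0.1695]
orientation: [3.075, -0.231, 0.464]
force: [-0.1, -0.1, -0.0]
opening: 0.0003
```

Request:
servo_tool --plan '[[[1,0,2,-25,0,0,0],[1,0,0,-25,0,0,0],[1,0,0,-20,0,0,0],[1,0,0,-9,0,0,0],[1,0,0,-2,0,0,0],[1,0,0,-2,0,0,0],[1,0,0,-2,0,0,0],[1,0,0,0,0,0,0]]]'

```text
t: 2.4
tool_pos: [0.4947, -0.0878, 0.0868]
orientation: [3.074, -0.23, 0.468]
force: [-9.1, -0.9, 11.1]
opening: 0.0005
```

Lid 4 holds firm at 11 N, where an empty well would give at about 2 N. Next is lid 3.

Request:
servo_tool --plan '[[[1,0,0,25,0,0,0],[1,5,33,0,0,0,0],[1,5,34,0,0,0,0],[1,5,34,0,0,0,0],[1,0,0,0,0,0,0],[1,0,0,-19,0,0,0],[1,0,0,-2,0,0,0],[1,0,0,-2,0,0,0],[1,0,0,-2,0,0,0],[1,0,0,0,0,0,0]]]'

```text
t: 3.4
tool_pos: [0.5092, 0.0135, 0.0851]
orientation: [3.075, -0.231, 0.466]
force: [-0.3, -0.2, 1.0]
opening: 0.0008
```

Request:
servo_tool --plan '[[[1,0,0,-2,0,0,0],[1,0,0,-2,0,0,0],[1,0,0,-2,0,0,0],[1,0,0,0,0,0,0]]]'

```text
t: 3.8
tool_pos: [0.5089, 0.0141, 0.0784]
orientation: [3.075, -0.23, 0.465]
force: [0.1, -0.5, -0.0]
opening: 0.0006
```

Lid 3 gives with almost no force, so it is the one over the empty well. I'll push its edge down.

Request:
servo_tool --plan '[[[1,0,0,-4,0,0,0],[1,0,0,-4,0,0,0],[1,0,0,-4,0,0,0],[1,0,0,-4,0,0,0],[1,0,0,-4,0,0,0],[1,0,0,0,0,0,0]]]'

```text
t: 4.4
tool_pos: [0.508, 0.0142, 0.0575]
orientation: [3.076, -0.23, 0.462]
force: [-0.5, 0.2, 0.6]
opening: 0.0005
```

```bash
python3 - <<'E'
from h import *
im=eyes.read_camera("scene")[:,:,::-1]
cv2.imwrite("pics/s1.png",cv2.resize(im[140:260,180:370],None,fx=4,fy=4,interpolation=2))
E
```

```text
(no output)
```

View pics/s1.png

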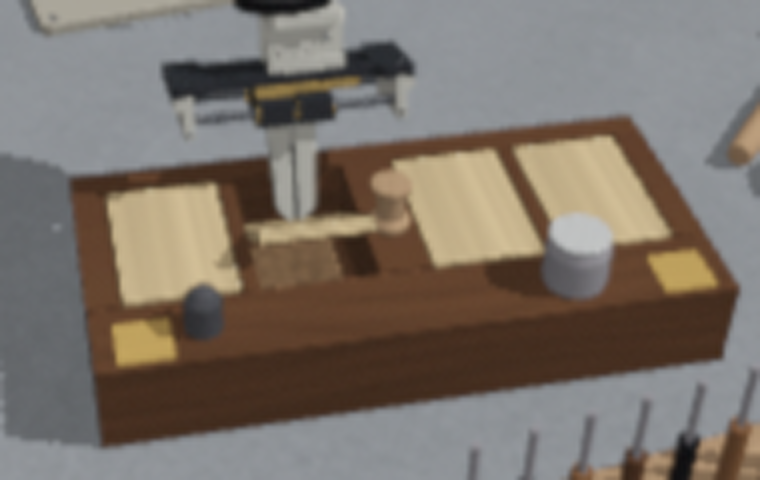

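The picture shows lid 3 tipped with its near edge down and its raised far edge at about (315,230). The fingers are in the well, and the spool is untouched. I'll go deeper.

Request:
servo_tool --plan '[[[1,0,0,-4,0,0,0],[1,0,0,-4,0,0,0],[1,0,0,-3,0,0,0],[1,0,0,-3,0,0,0],[1,0,0,0,0,0,0]]]'

```text
t: 4.95
tool_pos: [0.5083, 0.0141, 0.0438]
orientation: [3.076, -0.23, 0.463]
force: [-1.0, -0.8, -0.2]
opening: 0.0008
```

Request:
servo_tool --plan '[[[1,0,0,-2,0,0,0],[1,0,0,-2,0,0,0],[1,0,0,-1,0,0,0],[1,0,0,0,0,0,0]]]'

```text
t: 5.35
tool_pos: [0.5088, 0.0142, 0.0394]
orientation: [3.076, -0.23, 0.465]
force: [0.5, 0.1, 1.0]
opening: 0.0005
```

Geometry puts the tilt at about 0.9 rad. I'll back out along the tool axis, then move clear towards the front.

Request:
servo_tool --plan '[[[1,-3,0,10,0,0,0],[1,-6,1,20,0,0,0],[1,-9,1,30,0,0,0],[1,-12,2,38,0,0,0],[1,-25,0,35,0,0,0],[1,-35,-20,10,0,0,0],[1,-30,-30,0,0,0,0],[1,-20,-30,0,0,0,0],[1,0,-30,0,0,0,0],[1,0,0,0,0,0,0],[1,0,0,0,0,0,0]]]'

```text
t: 6.45
tool_pos: [0.3749, -0.0935, 0.1827]
orientation: [3.077, -0.234, 0.456]
force: [-0.0, 0.9, 0.3]
opening: 0.0003
```

```bash
python3 - <<'E'
from h import *
im=eyes.read_camera("scene")[:,:,::-1]; tp=eyes.read_camera("top")[:,:,::-1]
cv2.imwrite("pics/s2.png",np.vstack([cv2.resize(im[160:250,190:370],(720,300),interpolation=2),cv2.resize(tp[135:235,150:320],(510,300),interpolation=2)[:, :].copy() if 0 else cv2.copyMakeBorder(cv2.resize(tp[135:235,150:320],(510,300),interpolation=2),0,0,0,210,0)]))
s=monitor.read_state(); print(s["t"],s["tool_pos"],s["force"])
E
```

```text
6.55 [ 0.37525579 -0.09227027  0.18273366] [0.1095801  0.04717489 0.1091649 ]
```

View pics/s2.png

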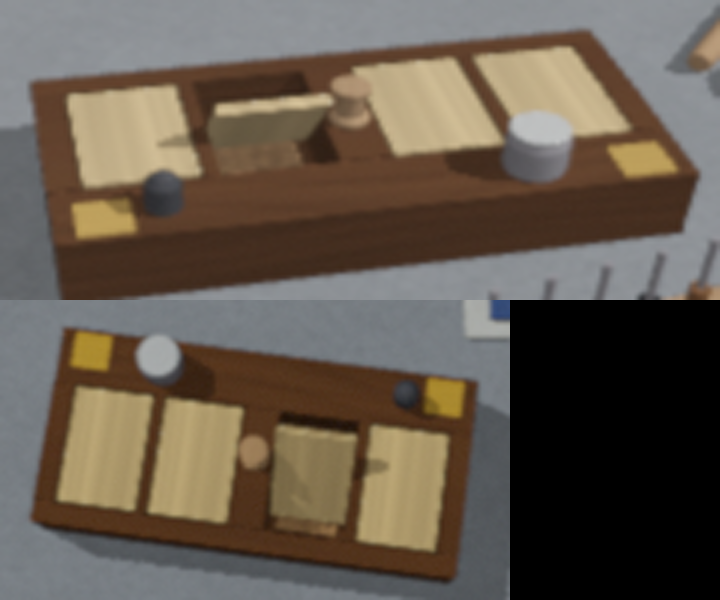

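The far edge of lid 3 stands up, the other lids are flush, and the spool, tin and punch are in place. I'll triangulate the raised edge to check the tilt.

```bash
python3 - <<'E'
from h import *
ex=np.array([.989,-.1475]); c=np.array([.5545,.006])
for a,b in(((242.3,176.3),(273.2,189)),((269,179),(243,190.5))):
    p,g=tri(a,b); x=(p[:2]-c)@ex; z=p[2]-.070
    print(p.round(4),g.round(4),"x",x.round(4),"z over pivot",z.round(4),"tilt",np.arctan2(z,x)-np.arctan2(5,65))
a=cv2.imread("pics/top0.png"); n=eyes.read_camera("top")[:,:,::-1]
d=cv2.absdiff(a,n).max(2)>40; d[210:,190:]=0
for c in cv2.findContours(cv2.morphologyEx(d.astype(np.uint8),cv2.MORPH_OPEN,np.ones((2,2))),0,2)[0]: print(cv2.boundingRect(c))
E
```

```text
[0.6016 0.0418 0.1261] 0.002 x 0.0413 z over pivot 0.0561 tilt 0.8597903365315979
[ 0.5893 -0.0451  0.134 ] 0.0013 x 0.042 z over pivot 0.064 tilt 0.9135034476758237
(260, 209, 4, 2)
(239, 197, 20, 14)
(274, 190, 4, 3)
(244, 174, 26, 7)
```

```bash
python3 -c "
from plant import job; print(job.close_job())"
```

```text
the job is handed in; nothing more can be done
None
```

I opened the third lid from the left, which covers the empty well, and handed the job in at about 6.6 s. No verdict was reported.

- **Finding it:** I pressed lid 4 first and it was firm at 11 N. Lid 3 gave way under about 1 N, so I pushed its front edge down into the well, then backed the hand out along the tool axis and clear. I did not press lids 1 and 2.
- **Tilt:** the two triangulated corners of the raised edge gave 0.86 and 0.91 rad, and the fingertip depth gave about 0.85–0.92 rad. At least 0.75 is needed.
- **Disagreement:** those corners measured 70–76 mm from the pivot, where the lid's size says about 65. Going by their horizontal position alone, the tilt is nearer 0.81 rad, which still passes.
- **Everything else:** in the last pictures the other three lids look flush. Comparing the top view before and after showed changes only at lid 3 and its shadow. That comparison skipped the lower right of the picture, where the arm had moved, so I did not recheck the screwdriver.
- **Hand:** it ended clear of everything, with a force reading near 0.1 N.

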